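Clear a broken clamp foot from a T-slot of the bottle-capping fixture

TASK

A snapped-off orange clamp foot is stuck in one of the fixture's two T-slots: take the yellow-handled scraper from its rack, stand it in that slot behind the scrap and push the scrap out of the open end into the white tray. Do not touch the scrap with the gripper or shift the blue-knobbed clamp in the other slot. Leave the scraper standing upright in the cleared slot, its flange on the deck.

Things in the scene. Friction and masses are not known exactly. Their poses are not given: they have to be found in the camera images.
- fixture: Fixed bed, 180 (x) x 260 (y) mm, deck top 69 mm up; origin on the table under its middle, z up. Two T-slots along y, centred at x = -45 and +45 mm: 26 mm wide at the deck, 42 mm in the undercut (14 mm high, lips 10 mm thick), floor at z = 45 mm, open at y = -130 mm, closed by a wall from y = +120 mm. White tray (part of it) below the open end: y = -130 to -250 mm, 180 mm wide, 30 mm high.
- scraper_grip (a point): Centre of the scraper's yellow handle (24 x 24 mm, 64 mm tall, upright; 220 g). Below it a steel flange 54 (x) x 44 (y) x 6 mm, underside 38 mm under this point, and a tongue 12 (x) x 44 (y) mm, tip 59 mm under this point. Flange rests on the rack (35 mm high) at first, on the deck when in a slot; tongue along the slot, either way round. Lifts straight up. A black tamper stands 100 mm away along x.
- scrap_mid (a point): The scrap: orange plastic clamp foot (60 g), a round flange 36 mm in diameter, 9 mm high, lying loose on the slot's floor under the lips, with a broken stem 16 mm in diameter, 31 mm high in all (7 mm above the deck). It slides along the slot, cannot be lifted out and falls once wholly past the open end. This point: on its axis, 15 mm above its underside; z along the stem.
- clamp: The sound clamp, loose in the other T-slot, to be left alone: round steel foot 36 mm in diameter, 16 mm stem and blue round knob 28 mm in diameter, 62 mm tall in all (38 mm above the deck). Origin at the centre of its underside, on the slot's floor; z up.
Mind the look-alikes: they are no part of the job. Of the things that look like the part that bears scrap_mid, the middle-sized one is meant.

How it is judged (in metres and radians):
On the way:
1. the scraper stands in the scrap's slot while the scrap is still in the slot (((x of clamp in the frame of fixture above 0 m and x of scraper_grip in the frame of fixture between -0.06 and -0.03 m) or (x of clamp in the frame of fixture below 0 m and x of scraper_grip in the frame of fixture between 0.03 and 0.06 m)) and z of scraper_grip in the frame of fixture between 0.095 and 0.117 m and y of scraper_grip in the frame of fixture between -0.155 and 0.125 m and angle between scraper_grip's own z axis and vertical below 0.175 rad and y of scrap_mid in the frame of fixture above -0.12 m and z of scrap_mid in the frame of fixture above 0.05 m), for 0.1 s.
At the end, for the whole second after the job is handed in: The scrap lies at rest in the white tray; the scraper stands in the slot that held the scrap, within 15 mm of its centre line, its flange on the deck (within 10 mm) and within 10 degrees of upright; the sound clamp is within 15 mm of its start (x of scrap_mid in the frame of fixture between -0.09 and 0.09 m and y of scrap_mid in the frame of fixture between -0.25 and -0.13 m and z of scrap_mid in the frame of fixture below 0.042 m and linear speed of scrap below 0.03 m/s and ((x of clamp in the frame of fixture above 0 m and x of scraper_grip in the frame of fixture between -0.06 and -0.03 m) or (x of clamp in the frame of fixture below 0 m and x of scraper_grip in the frame of fixture between 0.03 and 0.06 m)) and z of scraper_grip in the frame of fixture between 0.095 and 0.117 m and y of scraper_grip in the frame of fixture between -0.155 and 0.125 m and angle between scraper_grip's own z axis and vertical below 0.175 rad and distance of clamp from where it was at the start of the episode below 0.015 m); the robot touches nothing.
It fails at once if the gripper touches the scrap (contact force between any of the fingers, the arm and scrap above 0.5 N).
It fails at once if the sound clamp is shifted by more than 15 mm (distance of clamp from where it was at the start of the episode above 0.015 m).
It also fails if it takes over 40 s, if anything falls off the work surface, if the arm or the gripper's body presses on something with over 40 N, if the wrist force passes 120 N, or if a joint passes its speed limit or range.

ROBOT

A 7-joint arm with a two-finger parallel gripper is mounted at the origin on the work surface. World frame = base frame: x ahead of the robot, y to its left, z up, the work surface at z = 0. Lengths are in mm, angles in rad, forces in N, time in s.
With the tool pointing down it reaches from about 350 to 900 mm from the base axis. Payload 19.9 kg.
Tool frame: the origin (TCP) lies midway between the tips of the shut fingers; the grasp point (between the pads) lies 19 mm behind it; x points along the fingers, z is the direction in which the jaws open and shut, and the axes are right-handed (so a half turn about x gives the same grasp; the last joint's range is limited). The gripper opens to 85 mm and grips with 20 to 120 N. Pads are 22 mm wide; open, the fingers measure 114 mm over their backs; the gripper's body (76 mm by 85 mm) begins 54 mm behind the grasp point. The pads swing forward as they close: fully open they stand 13 mm farther back than shut.
Start: joints at [-1.222, 0.417, -0.01, 1.614, 0.005, 1.111, -0.053], TCP at [237.49, 578.1, 231.26] pointing down, gripper open.
Joint ranges: [-2.81, 2.81], [-0.39, 2.02], [-1.27, 1.25], [0.06, 2.57], [-1.19, 4.33], [0.19, 2], [-2.82, 2.82]. Speed limits (rad/s): [1.89, 1.89, 2.39, 2.39, 3.01, 3.01, 3.01].

INTERFACE

Orientations are given as a 3x3 rotation matrix whose columns are the frame's x, y, z axes.
In Python, from station import get_state, vision, r gives the robot as it stands.
- The arm moves only by the tool apply_moves, never from a script. Its argument "rows" is a list of rows, each an object of numbers: "ax", "ay", "az": the turn, a rotation vector about the tool's x, y, z in degrees; "tx", "ty", "tz": the shift along the tool's x, y, z in mm; "gripper": the opening, from -1 (shut) to 1 (fully open). A call has 1 to 10 rows; each row is the pose to reach, as a shift and turn from the pose commanded when the call began, along the tool's axes at that moment; what a row does not reach only later rows make up. A row lasts 1/8 s, in which the tool goes at most 62.5 mm and 10.7 degrees, less where a joint would pass 70% of its speed; a pose out of reach is approached as far as the arm can. A call with a gripper value outside its range is refused whole. The fingers move at their own pace and stop on an object; "force" is the grip in N (left out, the last holds). Time passes only in rows, so rows that repeat a pose let the fingers close. It gives the time, the measured TCP pose, the force and the opening at its end, in the units of the state.
- get_state(): the state, without advancing time (a new reading comes with each control period).
- vision.camera(name): name is "side" or "top" or "wrist"; returns the picture (420x560x3 uint8, blue, green, red); there is no depth.
- vision.camera_info(name): a dict with "mtx" (3x3 intrinsics, pixels), "extrinsics" (4x4, takes a point from camera to world coordinates); the wrist camera has in their place "hand_eye" (4x4, takes a point from camera to tool coordinates, whose origin is the TCP and whose axes are the tool frame's). Camera axes: x right, y down, z forward; pixel columns grow to the right and rows downward; lengths in mm; the calibration is good to about 2 mm. A picture is of the moment at which its call begins: read the wrist's pose just before it. camera_info takes no time and is no camera call.
- r.finish_job(): hands the job in, once; it reports no verdict.
The state is a dict: "time": time; "joint_positions": joint angles; "joint_vel": joint speeds; "effort": joint torques, N m; "tcp_pos": TCP position; "orientation": TCP orientation; "ft_force": force on the tool from outside, world axes, zero at the start; "moment": the same for the moment, N m; "grip_width": finger opening in mm.
Only numpy, scipy, OpenCV 4.12 (cv2) and the standard library are available. Lean on these libraries where they do the work, as an engineer would, in place of code of your own. Each camera call takes 0.05 s, during which the arm holds its last target. There are 200 camera calls.

## Working session

There is one attempt and no reset: what is moved stays moved. The work goes in short steps, Python scripts to look and compute and a tool call to move; the robot and the scene stay as the last step left them, time stands still between calls to the robot, and variables do not carry over. Pictures are saved under pics/ and viewed, about 8 in all and at most 12, crops included, and the job is handed in when it is done.

Besides the shell and the picture viewer there is one more tool, called by a JSON object that holds its "api" and its "payload". apply_moves: Moves the arm, as the interface text tells. Its arguments: {"type":"object","properties":{"rows":{"type":"array","items":{"type":"object","properties":{"ax":{"type":"number"},"ay":{"type":"number"},"az":{"type":"number"},"tx":{"type":"number"},"ty":{"type":"number"},"tz":{"type":"number"},"gripper":{"type":"number"}}}},"force":{"type":"number"}},"required":["rows"]}

```bash
mkdir -p pics; ls
python3 - <<'E'
from station import get_state, vision, r
import cv2,numpy as np
for n in("side","top"):
    im=vision.camera(n);cv2.imwrite(f"pics/{n}0.png",im)
    i=vision.camera_info(n);print(n,np.round(i["mtx"],1).tolist(),np.round(i["extrinsics"],3).tolist())
print(vision.camera_info("wrist"))
s=get_state();print(s["time"],s["tcp_pos"],np.round(s["orientation"],3).tolist(),s["grip_width"])
E
```

```text
pics
side [[402.4, 0.0, 285.8], [0.0, 402.4, 207.4], [0.0, 0.0, 1.0]] [[-0.999, -0.041, 0.016, 466.882], [-0.042, 0.799, -0.6, 508.381], [0.012, -0.6, -0.8, 618.442], [0.0, 0.0, 0.0, 1.0]]
top [[422.2, 0.0, 280.8], [0.0, 422.2, 214.0], [0.0, 0.0, 1.0]] [[-0.089, -0.976, 0.2, 330.416], [-0.996, 0.087, -0.021, 95.499], [0.003, -0.201, -0.98, 939.27], [0.0, 0.0, 0.0, 1.0]]
{'mtx': array([[302.51264593,   0.        , 279.79883278],
       [  0.        , 302.51264593, 205.47068837],
       [  0.        ,   0.        ,   1.        ]]), 'hand_eye': array([[ 2.25739959e-04, -3.26637872e-01,  9.45149538e-01,
        -1.42342878e+02],
       [ 5.03659282e-04, -9.45149405e-01, -3.26637946e-01,
         8.44120519e+01],
       [ 9.99999848e-01,  5.49768574e-04, -4.88437922e-05,
        -2.17869979e-01],
       [ 0.00000000e+00,  0.00000000e+00,  0.00000000e+00,
         1.00000000e+00]])}
0.1 [237.37683268 577.82155703 230.72814772] [[-0.0, -0.925, 0.38], [-0.001, 0.38, 0.925], [-1.0, -0.0, -0.001]] 84.97968407215508
```

View pics/top0.png

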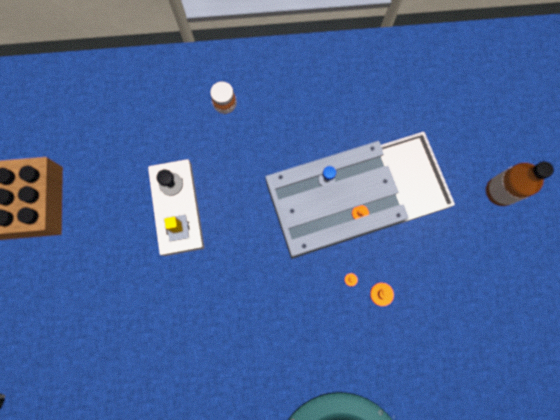

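View pics/side0.png

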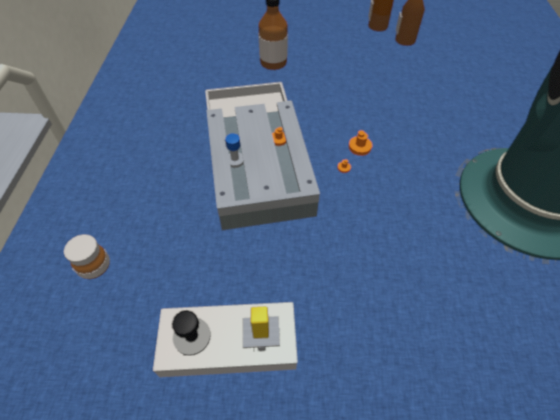

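The orange candidates in the top view are (361,213) in the slot, (351,280) small on the table and (382,294) large on the table. The one in the slot next to the blue knob (330,173) is the middle-sized one, so that should be the scrap. I'll confirm it in a crop and measure.

```bash
cat > h.py <<'E'
import cv2,numpy as np
from station import get_state,vision,r
def cam(n,s=None):
    i=vision.camera_info(n)
    if n!="wrist": return np.array(i["mtx"]),np.array(i["extrinsics"])
    T=np.eye(4);T[:3,:3]=s["orientation"];T[:3,3]=s["tcp_pos"]
    return np.array(i["mtx"]),T@np.array(i["hand_eye"])
def ray(c,p):
    K,T=c;d=T[:3,:3]@np.linalg.inv(K)@np.array([p[0],p[1],1.]);return T[:3,3],d/np.linalg.norm(d)
def onz(c,p,z):
    o,d=ray(c,p);return o+d*(z-o[2])/d[2]
def proj(c,P):
    K,T=c;q=K@(T[:3,:3].T@(np.asarray(P,float)-T[:3,3]));return q[:2]/q[2]
def tri(*cp):
    A=np.zeros((3,3));b=np.zeros(3);R=[ray(*x) for x in cp]
    for o,d in R:
        M=np.eye(3)-np.outer(d,d);A+=M;b+=M@o
    X=np.linalg.solve(A,b);return X,[np.linalg.norm((np.eye(3)-np.outer(d,d))@(X-o)) for o,d in R]
def blobs(im,lo,hi,amin=20):
    m=cv2.inRange(cv2.cvtColor(im,cv2.COLOR_BGR2HSV),lo,hi)
    n,l,st,ce=cv2.connectedComponentsWithStats(m)
    return [(ce[i].round(1).tolist(),st[i].tolist()) for i in range(1,n) if st[i][4]>=amin]
E
python3 - <<'E'
from h import *
for n in("top","side"):
    im=cv2.imread(f"pics/{n}0.png")
    for k,lo,hi in(("yel",(22,150,100),(32,255,255)),("yeltop",(22,150,225),(32,255,255)),("or",(5,180,150),(18,255,255)),("blue",(100,200,130),(115,255,255))):
        b=blobs(im,lo,hi)
        print(n,k,b if len(b)<9 else sorted(b,key=lambda x:-x[1][4])[:6])
im=cv2.imread("pics/top0.png")
a=cv2.resize(im[125:315,255:465],None,fx=3.8,fy=3.8,interpolation=cv2.INTER_CUBIC)[:600]
cv2.imwrite("pics/c1.png",a)
s=cv2.imread("pics/side0.png")
b=cv2.resize(s[80:225,195:385],None,fx=4,fy=4,interpolation=cv2.INTER_CUBIC)
cv2.imwrite("pics/c2.png",b)
E
```

```text
top yel [([172.5, 224.1], [165, 217, 17, 15, 187])]
top yeltop [([170.0, 222.2], [165, 217, 11, 11, 104])]
top or [([359.4, 211.4], [353, 206, 15, 12, 130]), ([349.2, 278.9], [345, 274, 11, 11, 54]), ([374.1, 293.9], [371, 284, 10, 21, 41]), ([380.1, 293.3], [376, 287, 10, 13, 85])]
top blue [([328.0, 169.8], [324, 168, 10, 7, 28])]
side yel [([259.5, 321.9], [251, 307, 17, 31, 450])]
side yeltop []
side or [([278.9, 136.6], [273, 128, 12, 16, 100]), ([360.2, 143.7], [350, 132, 21, 21, 230]), ([343.7, 166.7], [339, 161, 11, 11, 68])]
side blue []
```

View pics/c1.png

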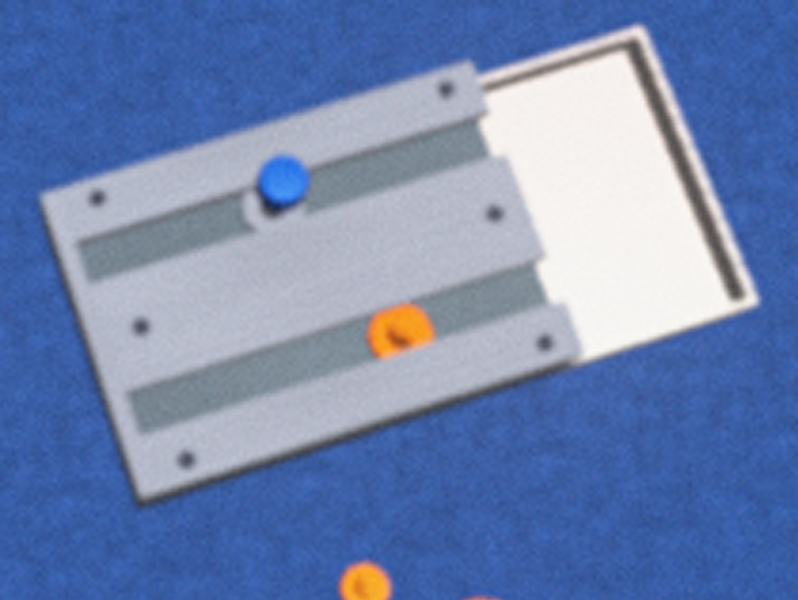

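View pics/c2.png

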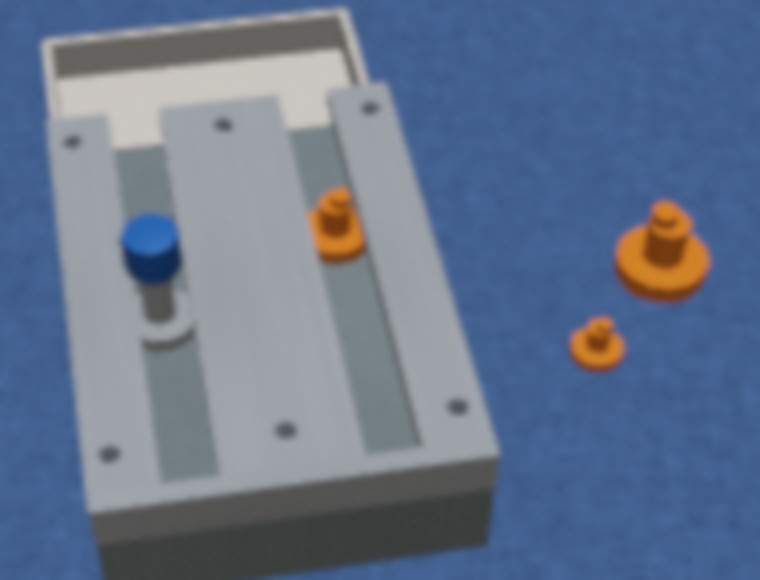

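The crop confirms it. The scrap is the middle-sized orange foot, under the lips of the near slot at top (361,213). The small foot (351,280) and the large one (382,294) lie loose on the table. The blue clamp is in the far slot. Next I'll triangulate the screws, handle and rack.

Run:
```python
from h import *
t=cam("top");s=cam("side")
A=np.array([(98,198),(446,90),(494,213),(545,343),(186,460),(141,326)])/3.8+[255,125]-.4
B=np.array([(109,454),(72,142),(223,124),(370,107),(457,407),(285,430)])/4+[195,80]-.4
P=[]
for a,b in zip(A,B):
    X,e=tri((t,a),(s,b));P.append(X);print(X.round(1),np.round(e,1),onz(t,a,69).round(1)[:2],onz(s,b,69).round(1)[:2])
g=lambda p,z:onz(t,np.array(p)/3.8+[255,125]-.4,z)[:2]
for nm,p in dict(c00=(40,195),c01=(472,62),c11=(580,358),c10=(138,498),s1a=(128,393),s1b=(535,262),s2a=(142,432),s2b=(552,303)).items(): print(nm,g(p,69).round(1))
g2=lambda p,z:onz(s,np.array(p)/4+[195,80]-.4,z)[:2]
for nm,p in dict(c00=(88,510),c10=(497,455),c01=(48,115),c11=(388,84),s1a=(363,455),s2a=(422,443),s1b=(289,130),s2b=(330,97)).items(): print("side",nm,g2(p,69).round(1))
print("scrap",tri((t,np.array((403,328))/3.8+[255,125]-.4),(s,np.array((337,197))/4+[195,80]-.4)))
print("handle top",tri((t,(170,222.2)),(s,(259.5,312))),onz(t,(170,222.2),105))
for p in((150,167),(190,160),(201,246),(160,253)):print("rack",onz(t,p,35).round(1))
```

```text
[590.5  70.3  67.9] [0.6 0.6] [589.6  70.4] [590.9  71. ]
[ 637.7 -134.4   67.1] [0.9 0.9] [ 636.1 -133.8] [ 638.1 -132.6]
[ 561.7 -151.2   68.6] [0.4 0.4] [ 561.2 -151.1] [ 562.1 -151. ]
[ 485.5 -169.3   68.4] [0.8 0.8] [ 484.6 -168.9] [ 486.3 -168.9]
[438.2  35.6  68.1] [0.8 0.8] [437.3  35.8] [439.  36.]
[514.6  53.1  68.4] [0.5 0.5] [513.9  53.2] [515.1  53.4]
c00 [594.2 102.9]
c01 [ 651.6 -150.9]
c11 [ 474.5 -187. ]
c10 [419.   63.8]
s1a [477.   63.9]
s1b [ 530.9 -170. ]
s2a [454.8  58.2]
s2b [ 506.8 -176.1]
side c00 [595.6 101.9]
side c10 [421.2  62.8]
side c01 [ 653.7 -153. ]
side c11 [ 477.5 -188.3]
side s1a [479.9  65.8]
side s2a [454.2  57.7]
side s1b [ 527.5 -148.2]
side s2b [ 507.8 -175.8]
scrap (array([498.99301807, -89.98775691,  76.76653054]), [np.float64(0.5445960599774512), np.float64(0.544596059977504)])
handle top (array([504.0951336 , 300.22106747, 106.34742061]), [np.float64(0.6102191172485404), np.float64(0.6102191172484811)]) [503.76500886 300.6507941  105.        ]
rack [647.8 357.8  35. ]
rack [656.4 268.   35. ]
rack [460.3 253.4  35. ]
rack [453.  341.6  35. ]
```

All the heights agree with the text: screws at about 68 mm, handle top 106 mm, scrap stem top 77 mm. The fixture yaw is 13.0°, and the scrap slot line passes through (494,-59) along (-0.225,0.974). The handle is at (504,300), with rack yaw about 4.5°. I'll hover over the scraper with the jaws along the rack's x axis.

{"api": "apply_moves", "payload": {"rows": [{"tx":51,"ty":-352,"tz":-156,"ax":63,"gripper":1},{"tx":51,"ty":-352,"tz":-156,"ax":63},{"tx":51,"ty":-352,"tz":-156,"ax":63},{"tx":51,"ty":-352,"tz":-156,"ax":63},{"tx":51,"ty":-352,"tz":-156,"ax":63},{"tx":51,"ty":-352,"tz":-156,"ax":63},{"tx":51,"ty":-352,"tz":-156,"ax":63},{"tx":51,"ty":-352,"tz":-156,"ax":63},{"tx":51,"ty":-352,"tz":-156,"ax":63},{"tx":51,"ty":-352,"tz":-156,"ax":63}]}}

```text
invalid input at $.rows[0]: expected keys ax, ay, az, tx, ty, tz, gripper
```

Run:
```python
from h import *
s=get_state();im=vision.camera("wrist");cv2.imwrite("pics/w1.png",im)
c=cam("wrist",s);np.save("w1.npy",c[1]);print(s["time"],s["tcp_pos"].round(1),s["orientation"].round(3).tolist())
for lo in((22,150,100),(22,150,200)):print(blobs(im,lo,(32,255,255)))
print("pred top",proj(c,(504,300,106)))
```

```text
0.1 [237.4 577.8 230.7] [[-0.0, -0.925, 0.38], [-0.001, 0.38, 0.925], [-1.0, -0.0, -0.001]]
[]
[]
pred top [160.80180501 454.42617884]
```

View pics/w1.png

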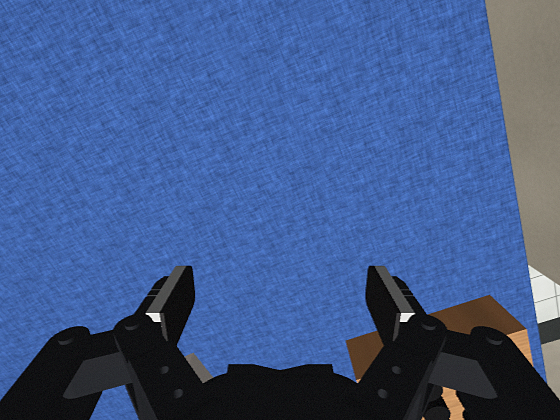

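The move was refused because every key has to be present. The picture shows only the cloth, the fingers at (180,290) and (390,290), and the brown block. I'll resend with all keys.

{"api": "apply_moves", "payload": {"rows": [{"tx":51,"ty":-352,"tz":-156,"ax":63,"ay":0,"az":0,"gripper":1},{"tx":51,"ty":-352,"tz":-156,"ax":63,"ay":0,"az":0,"gripper":1},{"tx":51,"ty":-352,"tz":-156,"ax":63,"ay":0,"az":0,"gripper":1},{"tx":51,"ty":-352,"tz":-156,"ax":63,"ay":0,"az":0,"gripper":1},{"tx":51,"ty":-352,"tz":-156,"ax":63,"ay":0,"az":0,"gripper":1},{"tx":51,"ty":-352,"tz":-156,"ax":63,"ay":0,"az":0,"gripper":1},{"tx":51,"ty":-352,"tz":-156,"ax":63,"ay":0,"az":0,"gripper":1},{"tx":51,"ty":-352,"tz":-156,"ax":63,"ay":0,"az":0,"gripper":1},{"tx":51,"ty":-352,"tz":-156,"ax":63,"ay":0,"az":0,"gripper":1},{"tx":51,"ty":-352,"tz":-156,"ax":63,"ay":0,"az":0,"gripper":1}]}}

```text
time: 1.4
tcp_pos: [503.0, 301.4, 180.5]
orientation: [[-0.0, -0.084, 0.996], [0.0, 0.996, 0.084], [-1.0, 0.0, -0.0]]
ft_force: [-0.6, -0.3, -0.2]
grip_width: 85.6
```

Run:
```python
from h import *
s=get_state();im=vision.camera("wrist");cv2.imwrite("pics/w2.png",im)
c=cam("wrist",s);print(s["time"],s["tcp_pos"].round(1),s["orientation"].round(3).tolist(),s["joint_vel"].round(2))
for lo in((22,150,100),(22,150,200)):print(blobs(im,lo,(32,255,255)))
print("pred top",proj(c,(504,300,106)))
```

```text
1.4 [503.  301.4 180.5] [[-0.0, -0.084, 0.996], [0.0, 0.996, 0.084], [-1.0, 0.0, -0.0]] [ 0.   -0.    0.01  0.    0.   -0.    0.  ]
[([283.5, 207.1], [269, 182, 30, 47, 1212])]
[([283.1, 215.0], [269, 202, 29, 27, 774])]
pred top [281.25853482 218.55322144]
```

View pics/w2.png

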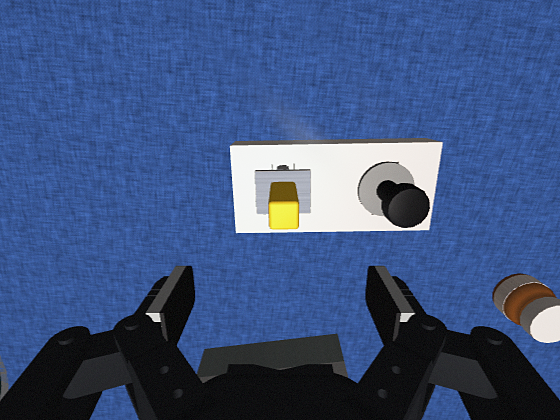

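The wrist view shows the handle top at (283,215), with the flange square to the image. The tamper is 100 mm to the right, clear of the right finger.

Run:
```python
from h import *
s=get_state();c=cam("wrist",s);t=cam("top")
print(onz(c,(283.3,215),106),tri((c,(283.3,215)),(t,(170,222.2)),(cam("side"),(259.5,312))))
for a,b in(((236,233),(431,230)),((255,170),(311,169)),((271,228.5),(298,228))):
    A=onz(c,a,40);B=onz(c,b,40);print(np.degrees(np.arctan2(*(B-A)[1::-1])))
```

```text
[505.48035004 302.78084153 106.        ] (array([504.78712673, 300.73749565, 104.16014471]), [np.float64(1.489079518854302), np.float64(0.8445765473646675), np.float64(1.4501298269522978)])
5.764983282833664
5.844483670564574
5.955590548052738
```

{"api": "apply_moves", "payload": {"rows": [{"tx":50,"ty":0,"tz":2,"ax":-1,"ay":0,"az":0,"gripper":1},{"tx":95,"ty":0,"tz":2,"ax":-1,"ay":0,"az":0,"gripper":1},{"tx":124,"ty":0,"tz":2,"ax":-1,"ay":0,"az":0,"gripper":1},{"tx":124,"ty":0,"tz":2,"ax":-1,"ay":0,"az":0,"gripper":1},{"tx":124,"ty":0,"tz":2,"ax":-1,"ay":0,"az":0,"gripper":-1},{"tx":124,"ty":0,"tz":2,"ax":-1,"ay":0,"az":0,"gripper":-1},{"tx":124,"ty":0,"tz":2,"ax":-1,"ay":0,"az":0,"gripper":-1},{"tx":124,"ty":0,"tz":2,"ax":-1,"ay":0,"az":0,"gripper":-1},{"tx":124,"ty":0,"tz":2,"ax":-1,"ay":0,"az":0,"gripper":-1},{"tx":124,"ty":0,"tz":2,"ax":-1,"ay":0,"az":0,"gripper":-1}], "force": 60}}

```text
time: 2.7
tcp_pos: [506.1, 300.5, 57.1]
orientation: [[0.001, -0.099, 0.995], [0.001, 0.995, 0.099], [-1.0, 0.001, 0.001]]
ft_force: [-2.5, -0.6, 9.7]
grip_width: 23.5
```

Gripped at 23.5 mm. Now I'll lift and carry it over the slot behind the scrap, turning to the 13° fixture yaw.

{"api": "apply_moves", "payload": {"rows": [{"tx":-50,"ty":0,"tz":0,"ax":0,"ay":0,"az":0,"gripper":-1},{"tx":-100,"ty":0,"tz":0,"ax":0,"ay":0,"az":0,"gripper":-1},{"tx":-125,"ty":-20,"tz":-4,"ax":0,"ay":0,"az":0,"gripper":-1},{"tx":-125,"ty":-70,"tz":-12,"ax":-2,"ay":0,"az":0,"gripper":-1},{"tx":-125,"ty":-120,"tz":-20,"ax":-4,"ay":0,"az":0,"gripper":-1},{"tx":-125,"ty":-170,"tz":-28,"ax":-6,"ay":0,"az":0,"gripper":-1},{"tx":-125,"ty":-220,"tz":-36,"ax":-7.3,"ay":0,"az":0,"gripper":-1},{"tx":-125,"ty":-270,"tz":-44,"ax":-7.3,"ay":0,"az":0,"gripper":-1},{"tx":-125,"ty":-319,"tz":-52,"ax":-7.3,"ay":0,"az":0,"gripper":-1},{"tx":-125,"ty":-319,"tz":-52,"ax":-7.3,"ay":0,"az":0,"gripper":-1}]}}

```text
time: 3.95
tcp_pos: [485.0, -26.0, 181.7]
orientation: [[0.0, -0.219, 0.976], [-0.001, 0.976, 0.219], [-1.0, -0.001, 0.0]]
ft_force: [-0.6, 2.0, -3.4]
grip_width: 23.1
```

Run:
```python
from h import *
s=get_state();im=vision.camera("wrist");cv2.imwrite("pics/w3.png",im)
print(s["time"],s["tcp_pos"].round(1),s["orientation"].round(3).tolist(),s["grip_width"],s["ft_force"].round(1))
cv2.imwrite("pics/s3.png",np.hstack([cv2.resize(vision.camera("side")[40:280,160:440],(560,480)),cv2.resize(im[:,60:500],(240,229)) if 0 else np.zeros((480,0,3),np.uint8)]))
```

```text
3.95 [485.  -26.  181.7] [[0.0, -0.219, 0.976], [-0.001, 0.976, 0.219], [-1.0, -0.001, 0.0]] 23.08031872448514 [-0.6  2.  -3.4]
```

View pics/w3.png

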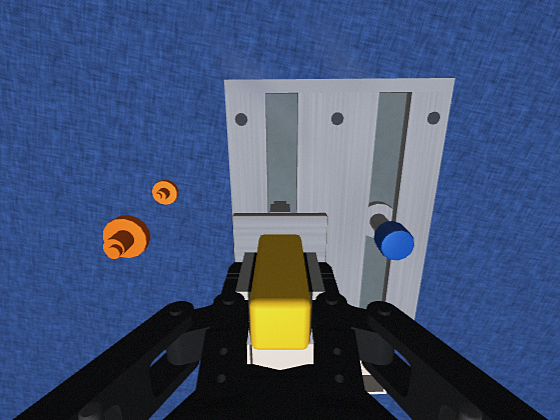

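The tongue at (280,205) is over the scrap slot (266–298), behind the scrap. I'll do a numeric check of the slot centre from this view before going down.

Run:
```python
from h import *
s=get_state();c=cam("wrist",s);im=cv2.imread("pics/w3.png")
R=s["orientation"]
for row in(130,150,170):
    g=cv2.GaussianBlur(im,(5,5),0)[row,:,2].astype(float);d=np.diff(g)
    a=245+np.argmin(d[245:285]);b=282+np.argmax(d[282:320])
    m=[R.T@(onz(c,(p+.5,row),69)-s["tcp_pos"]) for p in(a,b)]
    print(row,a,b,np.round([m[0][1:],m[1][1:]],1).tolist())
# tongue at its tip height
for p in((271,203),(290,203)): print(R.T@(onz(c,p,139)-s["tcp_pos"]))
```

```text
130 265 297 [[61.6, -12.0], [61.6, 14.3]]
150 265 297 [[45.3, -12.2], [45.3, 14.6]]
170 266 296 [[28.2, -11.6], [28.2, 14.1]]
[42.42502937 21.96383108 -5.90604418]
[42.4266712  21.96915371  6.33803902]
```

The slot is parallel to the tool and centred 1 mm to +z. I'll go down with tz +1.

{"api": "apply_moves", "payload": {"rows": [{"tx":40,"ty":0,"tz":1,"ax":0,"ay":0,"az":0,"gripper":-1},{"tx":60,"ty":0,"tz":1,"ax":0,"ay":0,"az":0,"gripper":-1},{"tx":70,"ty":0,"tz":1,"ax":0,"ay":0,"az":0,"gripper":-1},{"tx":77,"ty":0,"tz":1,"ax":0,"ay":0,"az":0,"gripper":-1},{"tx":77,"ty":0,"tz":1,"ax":0,"ay":0,"az":0,"gripper":-1}]}}

```text
time: 4.68
tcp_pos: [486.6, -21.9, 104.4]
orientation: [[0.0, -0.225, 0.974], [-0.0, 0.974, 0.225], [-1.0, -0.0, 0.0]]
ft_force: [-0.1, -0.1, -3.3]
grip_width: 23.3
```

{"api": "apply_moves", "payload": {"rows": [{"tx":8,"ty":0,"tz":0,"ax":0,"ay":0,"az":0,"gripper":-1},{"tx":12,"ty":0,"tz":0,"ax":0,"ay":0,"az":0,"gripper":-1},{"tx":12.5,"ty":0,"tz":0,"ax":0,"ay":0,"az":0,"gripper":-1},{"tx":12.5,"ty":0,"tz":0,"ax":0,"ay":0,"az":0,"gripper":-1}]}}

```text
time: 5.18
tcp_pos: [486.6, -22.2, 91.9]
orientation: [[0.0, -0.224, 0.975], [-0.0, 0.975, 0.224], [-1.0, -0.0, 0.0]]
ft_force: [-0.2, 0.1, -2.3]
grip_width: 23.4
```

Run:
```python
from h import *
s=get_state();im=vision.camera("side")
print(s["time"],s["tcp_pos"].round(1),s["ft_force"].round(1),vision.camera_info("side")["mtx"][0][0])
cv2.imwrite("pics/s4.png",cv2.resize(im[60:240,170:400],None,fx=3.3,fy=3.3,interpolation=cv2.INTER_CUBIC))
print(blobs(im,(5,180,120),(18,255,255)))
```

```text
5.175 [486.6 -22.2  91.9] [-0.2  0.1 -2.3] 402.3850707409625
[([360.2, 144.1], [350, 132, 21, 22, 306]), ([343.8, 166.5], [339, 161, 11, 11, 88])]
```

View pics/s4.png

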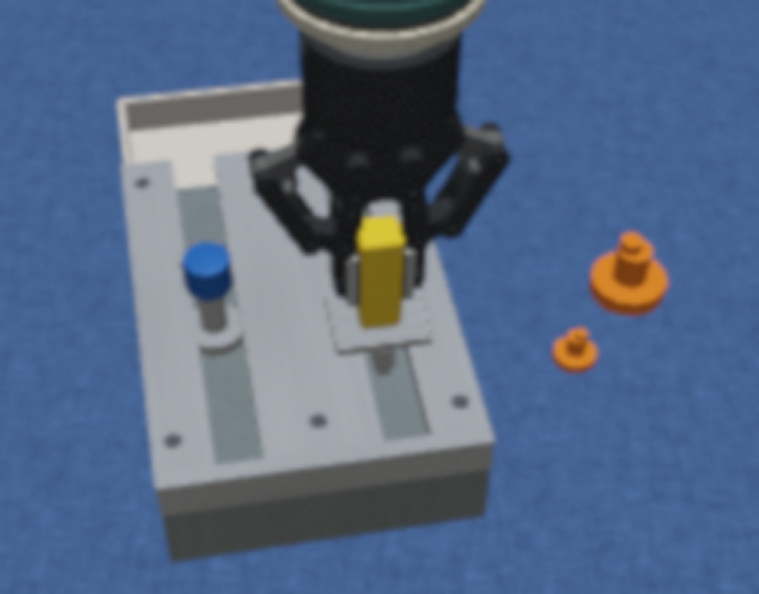

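The scraper stands in the slot with its flange just above the deck, upright, and the clamp has not moved. Now I'll push toward the open end.

{"api": "apply_moves", "payload": {"rows": [{"tx":0,"ty":-8,"tz":0,"ax":0,"ay":0,"az":0,"gripper":-1},{"tx":0,"ty":-16,"tz":0,"ax":0,"ay":0,"az":0,"gripper":-1},{"tx":0,"ty":-24,"tz":0,"ax":0,"ay":0,"az":0,"gripper":-1},{"tx":0,"ty":-32,"tz":0,"ax":0,"ay":0,"az":0,"gripper":-1},{"tx":0,"ty":-40,"tz":0,"ax":0,"ay":0,"az":0,"gripper":-1},{"tx":0,"ty":-48,"tz":0,"ax":0,"ay":0,"az":0,"gripper":-1},{"tx":0,"ty":-56,"tz":0,"ax":0,"ay":0,"az":0,"gripper":-1},{"tx":0,"ty":-64,"tz":0,"ax":0,"ay":0,"az":0,"gripper":-1},{"tx":0,"ty":-72,"tz":0,"ax":0,"ay":0,"az":0,"gripper":-1},{"tx":0,"ty":-80,"tz":0,"ax":0,"ay":0,"az":0,"gripper":-1}]}}

```text
time: 6.48
tcp_pos: [504.6, -100.6, 91.8]
orientation: [[-0.0, -0.224, 0.975], [-0.0, 0.975, 0.224], [-1.0, -0.0, -0.0]]
ft_force: [-0.5, 0.7, -2.4]
grip_width: 23.4
```

{"api": "apply_moves", "payload": {"rows": [{"tx":0,"ty":-8,"tz":0,"ax":0,"ay":0,"az":0,"gripper":-1},{"tx":0,"ty":-16,"tz":0,"ax":0,"ay":0,"az":0,"gripper":-1},{"tx":0,"ty":-24,"tz":0,"ax":0,"ay":0,"az":0,"gripper":-1},{"tx":0,"ty":-32,"tz":0,"ax":0,"ay":0,"az":0,"gripper":-1},{"tx":0,"ty":-40,"tz":0,"ax":0,"ay":0,"az":0,"gripper":-1},{"tx":0,"ty":-48,"tz":0,"ax":0,"ay":0,"az":0,"gripper":-1},{"tx":0,"ty":-56,"tz":0,"ax":0,"ay":0,"az":0,"gripper":-1},{"tx":0,"ty":-64,"tz":0,"ax":0,"ay":0,"az":0,"gripper":-1},{"tx":0,"ty":-72,"tz":0,"ax":0,"ay":0,"az":0,"gripper":-1},{"tx":0,"ty":-80,"tz":0,"ax":0,"ay":0,"az":0,"gripper":-1}]}}

```text
time: 7.72
tcp_pos: [522.5, -178.6, 91.8]
orientation: [[-0.0, -0.224, 0.975], [-0.0, 0.975, 0.224], [-1.0, -0.0, -0.0]]
ft_force: [-0.2, -0.4, -2.4]
grip_width: 23.2
```

Run:
```python
from h import *
for n in("top","side"):
    im=vision.camera(n);cv2.imwrite(f"pics/{n}5.png",im);b=blobs(im,(5,180,120),(18,255,255));print(n,b)
a=cv2.imread("pics/top5.png")[110:310,250:470];b=cv2.imread("pics/side5.png")[60:260,180:400]
cv2.imwrite("pics/c5.png",cv2.resize(np.hstack([a,b]),None,fx=1.8,fy=1.8,interpolation=cv2.INTER_CUBIC))
print(get_state()["ft_force"])
```

```text
top [([372.7, 294.6], [371, 286, 7, 18, 20]), ([379.7, 293.6], [377, 289, 7, 11, 54])]
side [([360.2, 143.8], [350, 132, 21, 22, 285]), ([343.8, 166.5], [339, 161, 11, 11, 87])]
[-0.66875736 -0.45625028 -3.04942027]
```

View pics/c5.png

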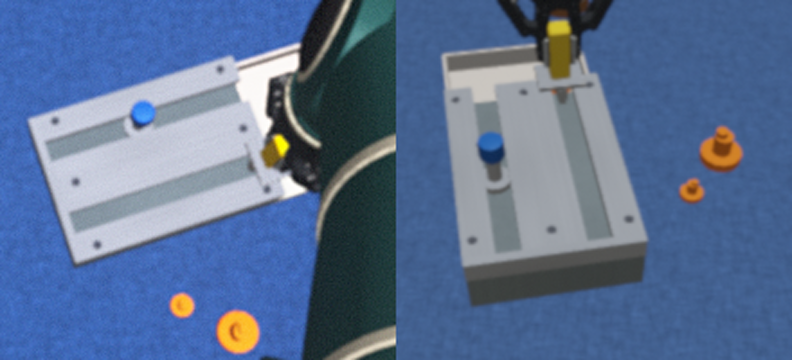

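The slot is empty behind the scraper, and only hints of orange show around the flange. I'll draw back 90 mm to see the tray before letting go.

{"api": "apply_moves", "payload": {"rows": [{"tx":0,"ty":15,"tz":0,"ax":0,"ay":0,"az":0,"gripper":-1},{"tx":0,"ty":35,"tz":0,"ax":0,"ay":0,"az":0,"gripper":-1},{"tx":0,"ty":55,"tz":0,"ax":0,"ay":0,"az":0,"gripper":-1},{"tx":0,"ty":75,"tz":0,"ax":0,"ay":0,"az":0,"gripper":-1},{"tx":0,"ty":90,"tz":0,"ax":0,"ay":0,"az":0,"gripper":-1},{"tx":1,"ty":90,"tz":0,"ax":0,"ay":0,"az":0,"gripper":-1}]}}

```text
time: 8.57
tcp_pos: [502.1, -88.2, 91.1]
orientation: [[-0.0, -0.227, 0.974], [0.001, 0.974, 0.227], [-1.0, 0.001, 0.0]]
ft_force: [-9.5, 17.0, 28.8]
grip_width: 23.3
```

Run:
```python
from h import *
for n in("top","side"):
    im=vision.camera(n);cv2.imwrite(f"pics/{n}6.png",im);b=blobs(im,(5,150,90),(18,255,255),8);print(n,b)
    c=cam(n)
    for x in b: print(onz(c,x[0],15).round(0))
```

```text
top [([225.2, 104.8], [215, 98, 19, 11, 60]), ([51.5, 200.8], [26, 159, 35, 77, 1023]), ([522.2, 180.4], [505, 164, 38, 33, 837]), ([7.6, 235.1], [0, 232, 17, 6, 47]), ([18.0, 234.8], [15, 232, 6, 5, 12]), ([22.5, 233.4], [21, 232, 4, 4, 11]), ([349.0, 279.5], [348, 278, 3, 4, 10])]
[793. 183.  15.]
[595. 586.  15.]
[ 548. -479.   15.]
[525. 681.  15.]
[524. 658.  15.]
[526. 648.  15.]
[362. -59.  15.]
side [([360.2, 143.9], [350, 131, 22, 24, 356]), ([343.8, 166.2], [338, 160, 12, 12, 103]), ([92.1, 263.0], [73, 248, 31, 24, 209])]
[ 328. -121.   15.]
[365. -55.  15.]
[800. 190.  15.]
```

Run:
```python
from h import *
a=cv2.imread("pics/top6.png")[110:310,250:470];b=cv2.imread("pics/side6.png")[40:240,180:400]
cv2.imwrite("pics/c6.png",cv2.resize(np.hstack([a,b]),None,fx=1.8,fy=1.8,interpolation=cv2.INTER_CUBIC))
s=get_state();print(s["ft_force"].round(1),s["moment"].round(2),s["tcp_pos"].round(1),s["time"])
```

```text
[0.6 3.4 1.8] [ 0.58  0.16 -0.03] [502.5 -89.5  91.2] 8.675
```

View pics/c6.png

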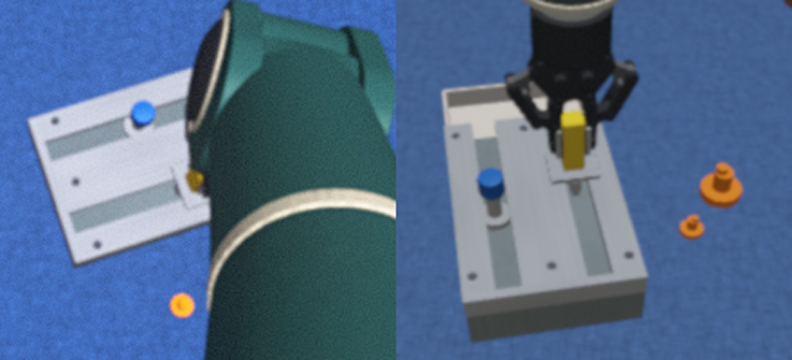

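The force was a landing transient and has settled to about 4 N. The gripper still hides the tray, so I'll draw back further.

{"api": "apply_moves", "payload": {"rows": [{"tx":-1,"ty":0,"tz":0,"ax":0,"ay":0,"az":0,"gripper":-1},{"tx":-1,"ty":15,"tz":0,"ax":0,"ay":0,"az":0,"gripper":-1},{"tx":-1,"ty":35,"tz":0,"ax":0,"ay":0,"az":0,"gripper":-1},{"tx":-1,"ty":55,"tz":0,"ax":0,"ay":0,"az":0,"gripper":-1},{"tx":-1,"ty":70,"tz":0,"ax":0,"ay":0,"az":0,"gripper":-1},{"tx":-1,"ty":80,"tz":0,"ax":0,"ay":0,"az":0,"gripper":-1},{"tx":-1,"ty":80,"tz":0,"ax":0,"ay":0,"az":0,"gripper":-1},{"tx":0,"ty":80,"tz":0,"ax":0,"ay":0,"az":0,"gripper":-1}]}}

```text
time: 9.68
tcp_pos: [484.5, -12.9, 91.0]
orientation: [[0.0, -0.224, 0.975], [-0.0, 0.975, 0.224], [-1.0, -0.0, 0.0]]
ft_force: [-11.3, 2.8, 32.8]
grip_width: 23.3
```

Run:
```python
from h import *
s=get_state();print(s["ft_force"].round(1),s["tcp_pos"].round(1),s["time"])
for n in("top","side"):
    im=vision.camera(n);cv2.imwrite(f"pics/{n}7.png",im);c=cam(n)
    for x in blobs(im,(5,150,90),(18,255,255),8):
        p=onz(c,x[0],12)
        if 300<p[0]<700 and -320<p[1]<100: print(n,x,p.round(0))
```

```text
[-11.3   2.8  32.8] [484.5 -12.9  91. ] 9.675
top ([411.3, 199.2], [408, 193, 8, 13, 57]) [ 528. -221.   12.]
side ([360.2, 143.9], [350, 131, 22, 24, 355]) [ 327. -124.   12.]
side ([343.8, 166.2], [338, 160, 12, 12, 103]) [365. -57.  12.]
```

The scrap is in the tray, at world (528,-221), y_f about -167. The flange rests on the deck, so I'll ease off, open, and go straight up.

{"api": "apply_moves", "payload": {"rows": [{"tx":-0.7,"ty":0,"tz":0,"ax":0,"ay":0,"az":0,"gripper":-1},{"tx":-0.7,"ty":0,"tz":0,"ax":0,"ay":0,"az":0,"gripper":1},{"tx":-0.7,"ty":0,"tz":0,"ax":0,"ay":0,"az":0,"gripper":1},{"tx":-0.7,"ty":0,"tz":0,"ax":0,"ay":0,"az":0,"gripper":1},{"tx":-0.7,"ty":0,"tz":0,"ax":0,"ay":0,"az":0,"gripper":1},{"tx":-30,"ty":0,"tz":0,"ax":0,"ay":0,"az":0,"gripper":1},{"tx":-80,"ty":0,"tz":0,"ax":0,"ay":0,"az":0,"gripper":1},{"tx":-130,"ty":20,"tz":0,"ax":0,"ay":0,"az":0,"gripper":1},{"tx":-150,"ty":80,"tz":0,"ax":0,"ay":0,"az":0,"gripper":1},{"tx":-150,"ty":140,"tz":0,"ax":0,"ay":0,"az":0,"gripper":1}]}}

```text
time: 11.02
tcp_pos: [453.1, 125.6, 242.7]
orientation: [[0.003, -0.223, 0.975], [0.002, 0.975, 0.223], [-1.0, 0.001, 0.003]]
ft_force: [1.7, 0.4, -1.1]
grip_width: 85.0
```

{"api": "apply_moves", "payload": {"rows": [{"tx":-20,"ty":60,"tz":0,"ax":0,"ay":0,"az":0,"gripper":1},{"tx":-20,"ty":120,"tz":0,"ax":0,"ay":0,"az":0,"gripper":1},{"tx":-20,"ty":120,"tz":0,"ax":0,"ay":0,"az":0,"gripper":1}]}}

```text
time: 11.4
tcp_pos: [424.3, 245.1, 260.7]
orientation: [[-0.0, -0.231, 0.973], [0.001, 0.973, 0.231], [-1.0, 0.001, -0.0]]
ft_force: [-0.5, -1.8, -0.2]
grip_width: 85.4
```

Run:
```python
from h import *
s=get_state();print(s["ft_force"].round(1),s["tcp_pos"].round(1),s["time"],s["grip_width"])
t,sd=cam("top"),cam("side");B={}
for n,c in(("top",t),("side",sd)):
    im=vision.camera(n);cv2.imwrite(f"pics/{n}8.png",im)
    print(n,blobs(im,(22,150,90),(32,255,255)),blobs(im,(22,150,225),(32,255,255)))
    for x in blobs(im,(5,150,90),(18,255,255),8):
        p=onz(c,x[0],12)
        if 300<p[0]<700 and -320<p[1]<100: print(n,x,p.round(0))
a=cv2.imread("pics/top8.png")[110:310,250:470];b=cv2.imread("pics/side8.png")[40:240,180:400]
cv2.imwrite("pics/c8.png",cv2.resize(np.hstack([a,b]),None,fx=1.8,fy=1.8,interpolation=cv2.INTER_CUBIC))
```

```text
[-0.5 -1.8 -0.2] [424.3 245.1 260.7] 11.4 85.36240982909692
top [([326.9, 217.1], [320, 210, 15, 17, 159])] [([327.6, 216.0], [321, 210, 14, 13, 127])]
top ([407.7, 198.6], [401, 192, 15, 14, 144]) [ 530. -213.   12.]
top ([349.8, 279.3], [345, 274, 12, 12, 55]) [362. -61.  12.]
top ([380.6, 291.8], [371, 283, 22, 22, 65]) [ 330. -124.   12.]
top ([380.1, 293.6], [377, 288, 7, 12, 63]) [ 326. -123.   12.]
side [([284.8, 133.3], [278, 130, 14, 7, 83]), ([289.1, 157.7], [287, 154, 5, 8, 27])] []
side ([269.9, 107.7], [266, 105, 9, 6, 44]) [ 528. -232.   12.]
```

View pics/c8.png

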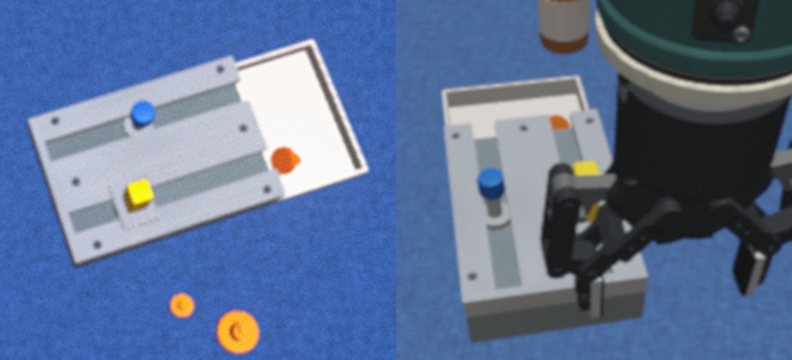

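The scrap lies in the tray at top (408,199), the scraper stands upright in the cleared slot at (327,216), and the clamp is where it started. One numeric check, then I'll hand in.

Run:
```python
from h import *
X,e=tri((cam("top"),(327.6,216)),(cam("side"),(284.8,133)))
d=X[:2]-[538.1,-49.];print(X.round(1),np.round(e,1),"fixture x,y",d@[.9744,.2247],d@[-.2247,.9744]-3,"z(exp 139)")
for n in("0","8"):
    print(blobs(cv2.imread(f"pics/top{n}.png")[150:190,310:345],(100,200,115),(112,255,255),10))
if abs(d@[.9744,.2247]+45)<12 and abs(X[2]-139)<8: r.finish_job();print("handed in")
```

```text
[483.6 -11.9 138.2] [1.4 1.4] fixture x,y -44.775991093211815 45.4139201387144 z(exp 139)
[([18.0, 19.8], [14, 18, 10, 7, 28])]
[([17.4, 20.1], [14, 18, 9, 8, 19])]
the job is handed in; nothing more can be done
handed in
```

The job is handed in at about 11.5 s of the 40 s allowed. I took the scraper from its rack, stood it in the near slot (x_f = -45 mm) behind the middle-sized orange foot, and pushed the foot out into the white tray. I then drew the scraper back, set its flange on the deck and let go.

**Last checks:**
- **Scraper:** the handle top measured at fixture (-44.8, 45) mm and 138.2 mm high, where 139 mm was expected. It looks upright in the pictures.
- **Scrap:** it lies on its side in the tray at about y_f = -161 mm. This is from the top view, and the side view agrees roughly, since it sees only part of it.
- **Clamp:** the blue knob is unmoved to within a pixel (about 2 mm), and the gripper is clear of everything.

**Deviations:**
- The first move call was refused because keys were missing, and nothing moved.
- Lowering the flange onto the deck gave brief wrist readings of about 30 N, well under the limit.
- The last side view was partly hidden by the arm.

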